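# Hang the green valve on the free branch of the turning tree

## Task

First turn the valve tree until its empty branch points along the yellow tongue on its foot, towards the robot. Then pick up the green valve and hang it by its bail on that branch, let go and leave it hanging at rest with the branch still facing the tongue. Leave the blue valve standing where it is.

Things in the scene. Friction and masses are not known exactly. Their poses are not given: they have to be found in the camera images.
- tree (a joint): Turning angle (rad) of the valve tree: post on a dark fixed foot 190 mm across, four level branches 90 degrees apart, three with a grey or yellow valve fixed on, one empty. 0 = empty branch over the yellow tongue (flat, 30 mm wide, reaching 175 mm from the axis) that points roughly to the robot. Grows counter-clockwise from above; starts at -1.35 to -0.7. Friction 0.1 N m holds it; no spring.
- tree_grip (a point): Middle of the black bar grip on top of the post, on the tree's upright axis, 248 mm above the table; turning it turns the tree. The bar is 60 mm long along the empty branch, 16 mm thick, 36 mm high (230 to 266 mm above the table); below it only a stem 24 mm thick, then the hub, 48 mm across, top at 210 mm. The point's -x axis points along the empty branch.
- tree_seat (a point): Hanging place on the empty branch: on its top face, 200 mm above the table, 95 mm out from the tree's axis. Turns with the tree; -x points outward along the branch, z up. The branch is 12 mm wide, 8 mm high, level; its red upturned end, 138 to 146 mm from the axis, rises 18 mm above the top face.
- valve_green: Green valve upright, 156 mm tall, 0.1 to 0.2 kg; origin at the middle of its underside, z up. Foot 50 mm across, 60 mm disc with top at 50 mm, white tube 64 mm long along x. Above: white open loop (bail) in the y-z plane, 48 mm wide inside, free from 50 to 105 mm height, crossbar 6 mm thick; on it a green grip tab 14 mm (x) by 24 mm (y), 111 to 156 mm high. The branch passes the loop along x.
- valve_blue: The same valve in blue, standing on the table; origin and axes as for the green one. Not to be disturbed.
Not all that is in view belongs to the job. Of the things that look like the valve_green, the largest one is meant.

How it is judged:
On the way:
1. the empty branch has been turned to the yellow tongue, within 0.2 rad (value of joint tree between -0.2 and 0.2 rad), for 0.2 s.
At the end, for the whole second after the job is handed in: The green valve hangs still by its bail on the empty branch: its underside 90 to 120 mm below the branch's top face, its origin within 45 mm along and 35 mm across of the hanging place, upright within 0.35 rad; the branch is within 0.3 rad of the yellow tongue and at rest (value of joint tree between -0.3 and 0.3 rad and x of valve_green in the frame of tree_seat between -0.045 and 0.045 m and y of valve_green in the frame of tree_seat between -0.035 and 0.035 m and z of valve_green in the frame of tree_seat between -0.12 and -0.09 m and angle between valve_green's own z axis and vertical below 0.35 rad and linear speed of valve_green below 0.05 m/s and velocity of joint tree between -0.1 and 0.1 rad/s); the robot touches nothing.
It fails at once if the blue valve is moved more than 30 mm (distance of valve_blue from where it was at the start of the episode above 0.03 m).
It also fails if it takes over 59 s, if anything falls off the work surface, if the arm or the gripper's body presses on something with over 40 N, if the wrist force passes 120 N, or if a joint passes its speed limit or range.

## Robot

A 7-joint arm with a two-finger parallel gripper is mounted at the origin on the work surface. World frame = base frame: x ahead of the robot, y to its left, z up, the work surface at z = 0. Lengths are in m, angles in rad, forces in N, time in s.
With the tool pointing down it reaches from about 0.425 to 0.925 m from the base axis. Payload 6.8 kg.
Tool frame: the origin (TCP) lies on the centre line of the jaws, within the pads' length; the fingertips stand 11 mm ahead of it and the grasp point (between the pads) lies 8 mm behind it; z points along the fingers, y is the direction in which the jaws open and shut (so a half turn about z gives the same grasp; the last joint's range is limited). The gripper opens to 85 mm and grips with 20 to 120 N. Pads are 22 mm wide; open, the fingers measure 114 mm over their backs; the gripper's body (76 mm by 85 mm) begins 54 mm behind the grasp point. The pads swing forward as they close: fully open they stand 13 mm farther back than shut.
Start: joints at [1.132, 0.477, 0.022, 1.555, -0.011, 1.109, -0.083], TCP at [0.219, -0.638, 0.242] pointing down, gripper open.
Joint ranges: [-2.96, 2.96], [-0.34, 2.1], [-1.41, 1.46], [0.24, 2.44], [-1.37, 4.51], [0.17, 1.92], [-2.96, 2.96]. Speed limits (rad/s): [2.39, 2.39, 3.14, 3.14, 3.14, 3.14, 3.14].

## Interface

Orientations are given as a rotation vector (axis times angle).
In Python, from bench import r gives the robot as it stands.
- The arm moves only by the tool send_rows, never from a script. Its argument "deltas" is a list of rows, each a list of 7 numbers: the opening, from 0 (shut) to 1 (fully open), then the shift along the tool's x, y, z as a fraction of full scale, then the turn, a rotation vector about the tool's x, y, z as a fraction of full scale. In form: [[hand, x, y, z, ax, ay, az], ...]. A call has 1 to 20 rows; each row is the pose to reach, as a shift and turn from the pose commanded when the call began, along the tool's axes at that moment, turning the shorter way round; what a row does not reach only later rows make up. Full scale, the value 1, is 150 mm for a shift and 180 degrees for a turn. A row lasts 1/12 s, in which the tool goes at most 41.7 mm and 7.16 degrees, less where a joint would pass 70% of its speed; a pose out of reach is approached as far as the arm can. A call with a number of a shift or a turn outside -1 to 1 is refused whole. A call with a gripper value outside its range is refused whole. The fingers move at their own pace and stop on an object; "squeeze" is the grip in N (left out, the last holds). Time passes only in rows, so rows that repeat a pose let the fingers close. It gives the time, the measured TCP pose, the force and the opening at its end, in the units of the state.
- r.get_obs(): the state, without advancing time (a new reading comes with each control period).
- r.grab_frame(name): name is "side" or "top"; returns a dict with "pixels" (384x512x3 uint8, red, green, blue), "camera_matrix" (3x3 intrinsics, pixels), "dist_coeffs" ([k1, k2, p1, p2, k3] as OpenCV has them; the pictures are not rectified), "rvec" (rotation vector, rad) and "tvec" (3), from world to camera coordinates, as OpenCV has them. Camera axes: x right, y down, z forward; pixel columns grow to the right and rows downward; lengths in m; the calibration is good to about 2 mm. A picture is of the moment at which its call begins. There is no depth.
- r.hand_in(): hands the job in, once; it reports no verdict.
The state is a dict: "clock": time; "joints": joint angles; "qvel": joint speeds; "tau": joint torques, N m; "tcp_pos": TCP position; "orientation": TCP orientation; "contact_force": force on the tool from outside, world axes, zero at the start; "moment": the same for the moment, N m; "grip_width": finger opening in m.
Only numpy, scipy, OpenCV 4.12 (cv2) and the standard library are available. Lean on these libraries where they do the work, as an engineer would, in place of code of your own. Each camera call takes 0.05 s, during which the arm holds its last target. There are 200 camera calls.

## Working session

There is one attempt and no reset: what is moved stays moved. The work goes in short steps, Python scripts to look and compute and a tool call to move; the robot and the scene stay as the last step left them, time stands still between calls to the robot, and variables do not carry over. Pictures are saved under pics/ and viewed, about 8 in all and at most 12, crops included, and the job is handed in when it is done.

Besides the shell and the picture viewer there is one more tool, called after "Emit:" as name(argument=value, ...) on one line, values as JSON. send_rows: Moves the arm, as the interface text tells. Shift numbers are shares of 150 mm and turn numbers shares of 180 degrees, none past 1 either way. Its arguments: {"type":"object","properties":{"deltas":{"type":"array","items":{"type":"array","items":{"type":"number"}}},"squeeze":{"type":"number"}},"required":["deltas"]}

```bash
mkdir -p pics; cat > h.py <<'E'
import numpy as np, cv2
from scipy.spatial.transform import Rotation as R
from bench import r
def grab(n):
    f=r.grab_frame(n); return f
def save(f,p): cv2.imwrite(p,cv2.cvtColor(f["pixels"],cv2.COLOR_RGB2BGR))
def ray(f,uv):
    K=np.array(f["camera_matrix"],float);d=np.array(f["dist_coeffs"],float)
    n=cv2.undistortPoints(np.array(uv,float).reshape(-1,1,2),K,d).reshape(-1,2)
    M=cv2.Rodrigues(np.array(f["rvec"],float))[0]
    D=np.c_[n,np.ones(len(n))]@M
    return -M.T@np.array(f["tvec"],float).ravel(),D
def plane(f,uv,z):
    c,D=ray(f,uv); return c+D*((z-c[2])/D[:,2])[:,None]
def proj(f,P):
    return cv2.projectPoints(np.array(P,float).reshape(-1,1,3),np.array(f["rvec"],float),np.array(f["tvec"],float),np.array(f["camera_matrix"],float),np.array(f["dist_coeffs"],float))[0].reshape(-1,2)
E
python3 - <<'E'
from h import *
o=r.get_obs();print(o)
a=grab("top");b=grab("side");save(a,"pics/t0.png");save(b,"pics/s0.png")
for f in(a,b):print(ray(f,[[256,192]]))
E
```

```text
{'clock': 0.0, 'joints': array([ 1.13193561,  0.47778145,  0.0223235 ,  1.55644301, -0.01148336,
        1.10933656, -0.08309453]), 'qvel': array([ 3.08342259e-04, -8.71311234e-04,  2.03893650e-03, -1.36370582e-03,
       -5.22145480e-04, -4.34198313e-05, -4.57083635e-04]), 'tau': array([ 1.39835274e-04, -5.96449399e+01,  1.60800699e+00, -2.81195748e+01,
        1.24574071e-02,  9.38304118e-03, -5.84205623e-05]), 'tcp_pos': array([ 0.2190185 , -0.63786703,  0.24134148]), 'orientation': array([-3.09695383e+00, -5.16974439e-01,  6.97082121e-04]), 'contact_force': array([ 0.21765223, -0.371573  , -0.28680477]), 'moment': array([-0.02536834, -0.00781471,  0.05094932]), 'grip_width': 0.085496515616237}
(array([ 0.40885104, -0.15576319,  1.16934893]), array([[ 0.10859091,  0.01052127, -0.99411946]]))
(array([0.30186603, 0.49766651, 0.79174753]), array([[ 0.2698664 , -0.68902131, -0.67265136]]))
```

View pics/t0.png

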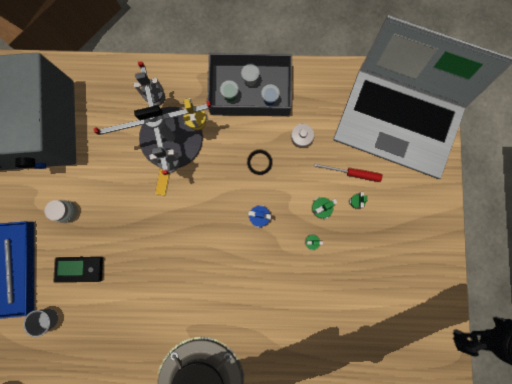

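View pics/s0.png

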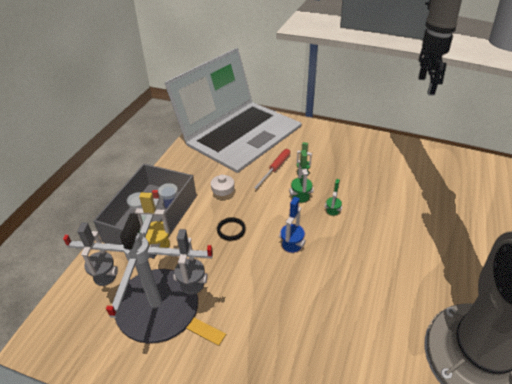

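The top view shows the tree's foot at about (171,140), with the empty branch running left to its red end at (98,131). The tongue is near (162,183), the black bar near (148,112), the blue valve at (260,216), and three green valves with the largest at (323,207). In the side view the foot is at (157,302) and the empty branch's end is near (112,310) or (68,240).

```bash
python3 - <<'E'
from h import *
a=grab("top");b=grab("side")
A=cv2.cvtColor(a["pixels"],cv2.COLOR_RGB2BGR);B=cv2.cvtColor(b["pixels"],cv2.COLOR_RGB2BGR)
def blobs(I,lo,hi,mn):
    h=cv2.cvtColor(I,cv2.COLOR_BGR2HSV);m=cv2.inRange(h,lo,hi)
    n,l,s,c=cv2.connectedComponentsWithStats(m)
    return [(c[i].round(1).tolist(),s[i].tolist()) for i in range(1,n) if s[i,4]>=mn],l
for nm,f,I in(("top",a,A),("side",b,B)):
    for col,lo,hi in(("red",(0,150,80),(6,255,255)),("red2",(172,150,80),(180,255,255)),("yel",(18,190,120),(28,255,255)),("green",(50,110,40),(85,255,255)),("blue",(105,150,60),(125,255,255))):
        bl,_=blobs(I,lo,hi,6)
        print(nm,col,[(x,s[4],s[:4]) for x,s in bl])
# red top at z .218
g=plane(a,[[98,131],[141,65],[165,172],[208,106]],.214);print("reds",g.round(3))
hsv=cv2.cvtColor(A,cv2.COLOR_BGR2HSV)
ca=cv2.resize(A[50:210,80:240],(560,560),interpolation=cv2.INTER_CUBIC)
cb=cv2.resize(A[185:265,240:380],(560,320),interpolation=cv2.INTER_CUBIC)
cv2.imwrite("pics/c1.png",ca);cv2.imwrite("pics/c2.png",cb)
E
```

```text
top red [([139.6, 63.1], 14, [138, 62, 5, 4]), ([208.1, 102.9], 14, [207, 101, 3, 5]), ([95.3, 129.9], 16, [94, 128, 4, 5]), ([364.4, 174.4], 268, [347, 168, 35, 14]), ([164.5, 172.0], 12, [163, 171, 4, 3])]
top red2 []
top yel []
top green [([457.4, 65.0], 691, [435, 52, 47, 27]), ([357.3, 200.2], 136, [351, 194, 16, 14]), ([323.2, 206.9], 270, [312, 198, 22, 20]), ([313.1, 241.7], 119, [306, 235, 13, 14]), ([69.3, 267.6], 311, [58, 261, 25, 15])]
top blue [([37.9, 164.9], 8, [37, 164, 3, 3]), ([259.4, 216.2], 234, [250, 207, 19, 19]), ([13.9, 268.4], 2104, [0, 222, 27, 96])]
side red [([280.0, 158.6], 135, [271, 149, 18, 21]), ([154.6, 193.0], 28, [153, 190, 5, 7]), ([66.2, 239.0], 33, [64, 235, 5, 10]), ([209.2, 249.6], 43, [207, 245, 5, 11]), ([109.9, 309.9], 53, [106, 306, 9, 9])]
side red2 []
side yel []
side green [([222.2, 71.9], 128, [212, 65, 20, 15]), ([304.9, 164.5], 33, [301, 159, 8, 9]), ([301.1, 189.0], 253, [292, 178, 20, 24]), ([336.4, 184.2], 29, [335, 179, 4, 12]), ([333.1, 206.2], 146, [327, 198, 14, 17])]
side blue [([293.9, 206.0], 111, [291, 197, 8, 20]), ([292.6, 238.0], 348, [282, 225, 22, 27])]
reds [[ 0.656  0.248  0.214]
 [ 0.829  0.151  0.214]
 [ 0.558  0.078  0.214]
 [ 0.726 -0.021  0.214]]
```

View pics/c1.png

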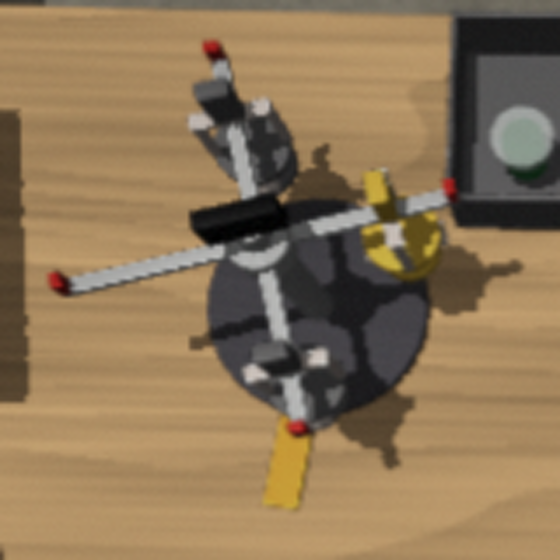

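View pics/c2.png

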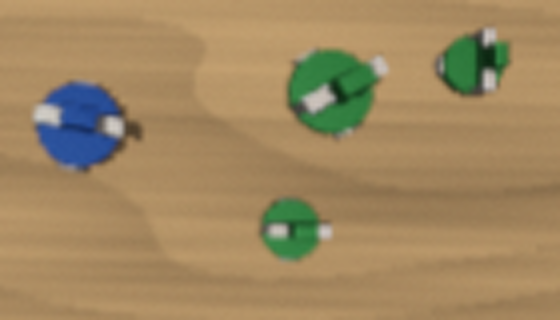

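The first crop shows the bar along the empty branch (left arm), with the tongue end at crop (282,507). The second shows the green disc centre at crop (331,92) with bail ends at (318,97) and (380,65), so the bail is tilted in the picture.

```bash
python3 - <<'E'
from h import *
a=grab("top");b=grab("side")
def tri(p,q):
    c1,D1=ray(a,[p]);c2,D2=ray(b,[q]);d1=D1[0];d2=D2[0]
    s=np.linalg.lstsq(np.c_[d1,-d2],c2-c1,rcond=None)[0]
    x=c1+d1*s[0];y=c2+d2*s[1];return ((x+y)/2).round(4),round(np.linalg.norm(x-y),4)
T=[(95.3,129.9),(164.5,172),(208.1,102.9),(139.6,63.1)]
S=[(109.9,309.9),(209.2,249.6),(154.6,193),(66.2,239)]
print("tri reds",[tri(p,q) for p,q in zip(T,S)])
P=plane(a,T,.211);c=P.mean(0);print(P.round(4),"c",c.round(4),np.hypot(*(P-c)[:,:2].T))
e=P[0]-c;rot=[np.arctan2(*(P[i]-c)[1::-1])-i*np.pi/2 for i in range(4)]
print("branch ang",np.degrees(rot)%360)
f=lambda x,y:(80+x/3.5-.36,50+y/3.5-.36)
tg=plane(a,[f(264,505),f(300,508),f(279,425),f(312,430)],.004);print("tongue",tg.round(4))
te=(tg[0]+tg[1])/2;print("tongue ang",np.degrees(np.arctan2(*(te-c)[1::-1]))%360,np.hypot(*(te-c)[:2]),np.degrees(np.arctan2(*(((tg[0]-tg[2])+(tg[1]-tg[3]))/2)[1::-1]))%360)
# bar ends top z .266
bar=plane(a,[f(192,219),f(283,200)],.266);print("bar",bar.round(4),bar.mean(0))
g=lambda x,y:(240+x/4-.375,185+y/4-.375)
d=plane(a,[g(331,92)],.05);w=plane(a,[g(318,97),g(380,65)],.108);tb=plane(a,[g(300,57),g(345,133)],.03)
print("disc",d,"bail ends",w.round(4),w.mean(0),"len",np.linalg.norm(w[1]-w[0]),np.degrees(np.arctan2(*(w[1]-w[0])[1::-1])))
print("tube",tb.round(4),tb.mean(0),np.degrees(np.arctan2(*(tb[1]-tb[0])[1::-1])))
print("blue",plane(a,[(259.4,216.2)],.05))
O=np.r_[d[0,:2],0]
print("side proj disc, tab top",proj(b,[O+[0,0,.05],O+[0,0,.108],O+[0,0,.156]]))
s=b["pixels"][140:205,270:350];cv2.imwrite("pics/c3.png",cv2.resize(s[...,::-1],(640,520),interpolation=cv2.INTER_CUBIC))
E
```

```text
tri reds [(array([0.6592, 0.2542, 0.2148]), np.float64(0.0007)), (array([0.5588, 0.0795, 0.2136]), np.float64(0.0023)), (array([ 0.7347, -0.0211,  0.2138]), np.float64(0.0009)), (array([0.8328, 0.1541, 0.2154]), np.float64(0.0002))]
[[ 0.6598  0.2556  0.211 ]
 [ 0.5581  0.0797  0.211 ]
 [ 0.7352 -0.0209  0.211 ]
 [ 0.8349  0.1556  0.211 ]] c [0.697  0.1175 0.211 ] [0.14301826 0.14393623 0.14356118 0.14302511]
branch ang [105.06256577 105.22236742 105.42721459 105.43971512]
tongue [[0.5241 0.1552 0.004 ]
 [0.5222 0.1247 0.004 ]
 [0.5928 0.146  0.004 ]
 [0.5891 0.1178 0.004 ]]
tongue ang 172.65953277702963 0.17526845246248718 173.26875327278702
bar [[0.6901 0.1434 0.266 ]
 [0.7046 0.0831 0.266 ]] [0.69734576 0.11323674 0.266     ]
disc [[ 0.49075138 -0.33219003  0.05      ]] bail ends [[ 0.483  -0.3144  0.108 ]
 [ 0.5053 -0.3557  0.108 ]] [ 0.4941563  -0.33505203  0.108     ] len 0.04699134563764366 -61.56071381791481
tube [[ 0.517  -0.3131  0.03  ]
 [ 0.4631 -0.3453  0.03  ]] [ 0.49001476 -0.3292061   0.03      ] -149.08917612842822
blue [[ 0.46263752 -0.15502263  0.05      ]]
side proj disc, tab top [[302.31652862 184.47805133]
 [303.54093354 167.91264317]
 [304.60258917 153.29962563]]
```

View pics/c3.png

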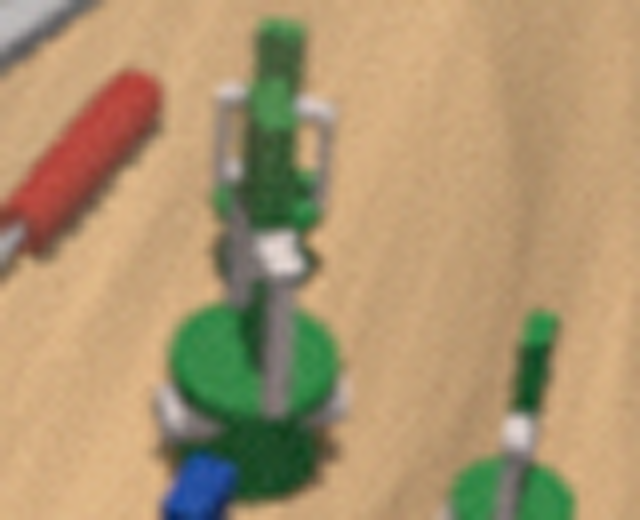

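The measurements are consistent:

| Quantity | Measured |
|---|---|
| Tree axis | (0.697, 0.117) |
| Red-end radius | 143 mm, against 142 given |
| Tongue length | 175 mm |
| Empty branch direction | 105.3° |
| Tongue direction | 173°, so tree ≈ -1.18 rad |
| Green valve position | (0.491, -0.332) |
| Green valve x axis | about 30°, with y at -60°/120° |

The side crop confirms it: the tab top is at crop (278,100).

```bash
cat >> h.py <<'E'
def go(pos,jaw=None):
    """numbers for a move to TCP pos, tool down, jaw = azimuth(deg) of tool y (mod 180, nearest)"""
    o=r.get_obs();M=R.from_rotvec(o["orientation"]).as_matrix();p=o["tcp_pos"]
    cur=np.degrees(np.arctan2(M[1,1],M[0,1]))
    if jaw is None: jaw=cur
    k=round((cur-jaw)/180); j=np.radians(jaw+180*k)
    y=np.array([np.cos(j),np.sin(j),0]);z=np.array([0,0,-1.]);x=np.cross(y,z)
    T=np.c_[x,y,z]
    print("t",round(o["clock"],2),"p",p.round(4),"jaw",cur.round(1),"tilt",M[2,2].round(4),"q",o["joints"].round(2),"F",o["contact_force"].round(1),"w",round(o["grip_width"],4))
    print("shift",(M.T@(np.array(pos)-p)/.15).round(3),"turn",(R.from_matrix(M.T@T).as_rotvec()/np.pi).round(4),"jaw->",np.degrees(j).round(1))
E
python3 -c "
from h import *
go([.697,.1165,.31],15.3);go([.697,.1165,.31],15.3+180)"
```

```text
t 0.3 p [ 0.2192 -0.6382  0.242 ] jaw -71.0 tilt -1.0 q [ 1.13  0.48  0.02  1.56 -0.01  1.11 -0.08] F [-0.7  0.1  0.4] w 0.0854
shift [ 4.647 -3.724 -0.451] turn [-2.000e-04 -1.000e-04 -4.797e-01] jaw-> 15.3
t 0.3 p [ 0.2192 -0.6382  0.242 ] jaw -71.0 tilt -1.0 q [ 1.13  0.48  0.02  1.56 -0.01  1.11 -0.08] F [-0.7  0.1  0.4] w 0.0854
shift [ 4.647 -3.724 -0.451] turn [-2.000e-04 -1.000e-04 -4.797e-01] jaw-> 15.3
```

Emit:
send_rows(deltas=[[1,0.25,-0.2,-0.3,0,0,-0.04],[1,0.5,-0.4,-0.45,0,0,-0.08],[1,0.75,-0.6,-0.45,0,0,-0.12],[1,1,-0.8,-0.45,0,0,-0.16],[1,1,-0.8,-0.45,0,0,-0.2],[1,1,-0.8,-0.45,0,0,-0.24],[1,1,-0.8,-0.45,0,0,-0.28],[1,1,-0.8,-0.45,0,0,-0.32],[1,1,-0.8,-0.45,0,0,-0.36],[1,1,-0.8,-0.45,0,0,-0.4],[1,1,-0.8,-0.45,0,0,-0.44],[1,1,-0.8,-0.45,0,0,-0.48]])

```text
clock: 1.3
tcp_pos: [0.3221, -0.4762, 0.3098]
orientation: [1.907, 2.496, -0.0]
contact_force: [-0.9, 0.6, -0.7]
grip_width: 0.0852
```

```bash
python3 -c "
from h import *
go([.697,.1165,.31],15.3)"
```

```text
t 1.3 p [ 0.3221 -0.4762  0.3098] jaw 15.2 tilt -1.0 q [ 1.11  0.27 -0.29  1.7   0.08  1.18  1.06] F [-0.9  0.6 -0.7] w 0.0852
shift [ 3.155e+00  3.451e+00 -1.000e-03] turn [-0.      0.     -0.0003] jaw-> 15.3
```

Emit:
send_rows(deltas=[[1,0.18,0.2,0,0,0,0],[1,0.36,0.4,0,0,0,0],[1,0.54,0.6,0,0,0,0],[1,0.72,0.8,0,0,0,0],[1,0.9,1,0,0,0,0]])

```text
clock: 1.72
tcp_pos: [0.433, -0.3056, 0.31]
orientation: [1.915, 2.49, -0.0]
contact_force: [0.7, -0.3, -1.0]
grip_width: 0.0851
```

Emit:
send_rows(deltas=[[1,0.18,0.2,0,0,0,0],[1,0.36,0.4,0,0,0,0],[1,0.54,0.6,0,0,0,0],[1,0.72,0.8,0,0,0,0],[1,0.9,1,0,0,0,0]])

```text
clock: 2.13
tcp_pos: [0.5433, -0.1365, 0.31]
orientation: [1.915, 2.49, -0.0]
contact_force: [0.4, -0.6, -0.1]
grip_width: 0.0855
```

Emit:
send_rows(deltas=[[1,0.18,0.2,0,0,0,0],[1,0.36,0.4,0,0,0,0],[1,0.54,0.6,0,0,0,0],[1,0.72,0.8,0,0,0,0],[1,0.9,1,0,0,0,0],[1,0.9,1,0,0,0,0]])

```text
clock: 2.63
tcp_pos: [0.6547, 0.041, 0.3094]
orientation: [-1.9, -2.498, -0.009]
contact_force: [-1.2, 1.7, 0.2]
grip_width: 0.0851
```

```bash
python3 -c "
from h import *
go([.697,.1165,.31],15.3)"
```

```text
t 2.63 p [0.6547 0.041  0.3094] jaw 15.5 tilt -1.0 q [ 0.25  0.45 -0.57  1.49  0.24  1.26 -0.08] F [-1.2  1.7  0.2] w 0.0851
shift [ 0.41   0.406 -0.   ] turn [ 0.0008 -0.0019  0.0011] jaw-> 15.3
```

Emit:
send_rows(deltas=[[1,0.2,0.2,0,0,0,0],[1,0.41,0.406,0,0,0,0],[1,0.41,0.406,0,0,0,0],[1,0.41,0.406,0.15,0,0,0],[1,0.41,0.406,0.3,0,0,0],[1,0.41,0.406,0.45,0,0,0],[1,0.41,0.406,0.45,0,0,0]])

```text
clock: 3.22
tcp_pos: [0.6935, 0.1048, 0.2369]
orientation: [-1.911, -2.487, 0.01]
contact_force: [-1.3, -0.3, -1.5]
grip_width: 0.0852
```

Emit:
send_rows(deltas=[[0.1,0,0,0,0,0,0],[0,0,0,0,0,0,0],[0,0,0,0,0,0,0],[0,0,0,0,0,0,0],[0,0,0,0,0,0,0],[0,0,0,0,0,0,0]], squeeze=60)

```text
clock: 3.72
tcp_pos: [0.6986, 0.1065, 0.2451]
orientation: [1.913, 2.486, 0.009]
contact_force: [9.4, 0.1, 5.1]
grip_width: 0.0151
```

```bash
python3 -c "
from h import *
go([.697,.1165,.242],15.3);a=grab('top');save(a,'pics/t1.png')
cv2.imwrite('pics/c4.png',cv2.resize(a['pixels'][50:210,80:240,::-1],(560,560)))"
```

```text
t 3.72 p [0.6986 0.1065 0.2451] jaw 14.9 tilt -1.0 q [ 0.12  0.58 -0.55  1.44  0.31  1.2  -0.21] F [9.4 0.1 5.1] w 0.0151
shift [0.067 0.007 0.021] turn [ 0.0024  0.0001 -0.0024] jaw-> 15.3
```

View pics/c4.png

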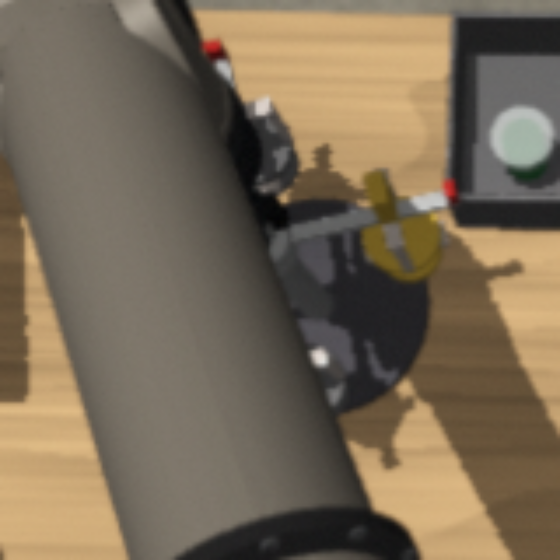

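The bar is gripped (width 15 mm), but 10 mm off the axis along the bar. I'll ease off, centre the gripper and grip again.

Emit:
send_rows(deltas=[[0.5,0,0,0,0,0,0],[0.5,0,0,0,0,0,0],[0.5,0.067,0,0,0,0,0],[0.5,0.067,0,0,0,0,0],[0.5,0.067,0,0,0,0,0],[0.5,0.067,0,0,0,0,0]])

```text
clock: 4.27
tcp_pos: [0.693, 0.116, 0.242]
orientation: [-1.913, -2.491, 0.001]
contact_force: [0.8, 0.3, -0.4]
grip_width: 0.0425
```

```bash
python3 -c "
from h import *
go([.697,.1165,.242],15.3)"
```

```text
t 4.27 p [0.693 0.116 0.242] jaw 14.9 tilt -1.0 q [ 0.11  0.58 -0.55  1.45  0.31  1.2  -0.23] F [ 0.8  0.3 -0.4] w 0.0425
shift [-0.004  0.027 -0.   ] turn [-0.0002  0.     -0.002 ] jaw-> 15.3
```

Emit:
send_rows(deltas=[[0.5,0,0.03,0,0,0,0],[0.5,0,0.03,0,0,0,0],[0,0,0.03,0,0,0,0],[0,0,0.03,0,0,0,0],[0,0,0.03,0,0,0,0],[0,0,0.03,0,0,0,0],[0,0,0.03,0,0,0,0]])

```text
clock: 4.85
tcp_pos: [0.6961, 0.1162, 0.2425]
orientation: [-1.914, -2.489, 0.006]
contact_force: [-5.7, -1.8, 5.2]
grip_width: 0.0194
```

Emit:
send_rows(deltas=[[0,0,0,0,0,0,-0.012],[0,0,0,0,0,0,-0.036],[0,0,0,0,0,0,-0.06],[0,0,0,0,0,0,-0.09],[0,0,0,0,0,0,-0.12],[0,0,0,0,0,0,-0.15],[0,0,0,0,0,0,-0.18],[0,0,0,0,0,0,-0.21],[0,0,0,0,0,0,-0.24],[0,0,0,0,0,0,-0.27],[0,0,0,0,0,0,-0.3],[0,0,0,0,0,0,-0.325],[0,0,0,0,0,0,-0.345],[0,0,0,0,0,0,-0.36],[0,0,0,0,0,0,-0.37],[0,0,0,0,0,0,-0.376],[0,0,0,0,0,0,-0.376],[0,0,0,0,0,0,-0.376],[0,0,0,0,0,0,-0.376]])

```text
clock: 6.43
tcp_pos: [0.6951, 0.115, 0.2425]
orientation: [-0.204, -3.129, 0.007]
contact_force: [-11.8, -5.4, 8.4]
grip_width: 0.0193
```

```bash
python3 -c "
from h import *
go([.697,.1165,.242],83)"
```

```text
t 6.43 p [0.6951 0.115  0.2425] jaw 82.5 tilt -1.0 q [ 0.25  0.65 -0.8   1.43  0.48  1.27  0.85] F [-11.8  -5.4   8.4] w 0.0193
shift [-0.011  0.012  0.003] turn [-0.0016 -0.0018 -0.0026] jaw-> 83.0
```

Emit:
send_rows(deltas=[[0.6,0,0,0,0,0,0],[0.6,0,0,0,0,0,0],[0.6,0,0,0,0,0,0],[0.6,0,0,-0.1,0,0,0],[0.6,0,0,-0.25,0,0,0],[0.6,0,0,-0.45,0,0,0],[0.6,0,0,-0.5,0,0,-0.03],[0.6,0.2,-0.2,-0.5,0,0,-0.06],[0.6,0.3,-0.4,-0.5,0,0,-0.09],[0.6,0.3,-0.6,-0.5,0,0,-0.12],[0.6,0.3,-0.8,-0.5,0,0,-0.15],[0.6,0.3,-1,-0.5,0,0,-0.18],[0.6,0.3,-1,-0.5,0,0,-0.205],[0.6,0.3,-1,-0.5,0,0,-0.205]])

```text
clock: 7.6
tcp_pos: [0.6341, -0.0289, 0.3182]
orientation: [-0.796, 3.038, -0.001]
contact_force: [0.8, 1.3, 1.0]
grip_width: 0.0511
```

```bash
python3 -c "
from h import *
go([.491,-.333,.31],119.5)"
```

```text
t 7.6 p [ 0.6341 -0.0289  0.3182] jaw 119.4 tilt -1.0 q [ 0.63  0.53 -0.99  1.52  0.45  1.34  1.67] F [0.8 1.3 1. ] w 0.0511
shift [ 1.826 -1.299  0.054] turn [-0.0002  0.0002 -0.0008] jaw-> 119.5
```

Emit:
send_rows(deltas=[[0.6,0.2,-0.14,0,0,0,0],[0.6,0.4,-0.28,0,0,0,0],[0.6,0.6,-0.43,0,0,0,0],[0.6,0.8,-0.57,0,0,0,0],[0.6,0.95,-0.68,0,0,0,0],[0.6,0.95,-0.68,0,0,0,0]])

```text
clock: 8.1
tcp_pos: [0.5582, -0.1911, 0.3176]
orientation: [0.783, -3.041, 0.004]
contact_force: [-0.1, -0.7, -1.5]
grip_width: 0.0514
```

```bash
python3 -c "
from h import *
go([.491,-.333,.31],119.5);a=grab('top');b=grab('side')
for nm,f in(('top',a),('side',b)):
  h=cv2.cvtColor(f['pixels'],cv2.COLOR_RGB2HSV);m=cv2.inRange(h,(0,150,80),(6,255,255))
  n,l,s,c=cv2.connectedComponentsWithStats(m);c=c[1:][s[1:,4]>5]
  print(nm,c.round(1).tolist())
  if nm=='top':
    P=plane(f,c,.211);d=P[:,:2]-[.697,.1165];print(np.c_[P,np.hypot(*d.T),np.degrees(np.arctan2(d[:,1],d[:,0]))%360].round(3))
cv2.imwrite('pics/c5.png',np.hstack([cv2.resize(x[...,::-1],(400,300)) for x in(a['pixels'],b['pixels'])]))"
```

```text
t 8.1 p [ 0.5582 -0.1911  0.3176] jaw 118.9 tilt -1.0 q [ 0.97  0.45 -1.01  1.62  0.39  1.29  1.96] F [-0.1 -0.7 -1.5] w 0.0514
shift [ 0.849 -0.612  0.054] turn [-0.0007 -0.0007 -0.0034] jaw-> 119.5
top [[162.1, 62.2], [95.4, 107.7], [208.9, 125.1], [364.3, 174.4], [141.1, 172.7]]
[[ 8.39000e-01  9.90000e-02  2.11000e-01  1.43000e-01  3.52946e+02]
 [ 7.16000e-01  2.59000e-01  2.11000e-01  1.44000e-01  8.22570e+01]
 [ 6.78000e-01 -2.50000e-02  2.11000e-01  1.43000e-01  2.62444e+02]
 [ 5.62000e-01 -4.08000e-01  2.11000e-01  5.42000e-01  2.55601e+02]
 [ 5.55000e-01  1.37000e-01  2.11000e-01  1.43000e-01  1.71806e+02]]
side [[280.3, 158.2], [178.9, 196.4], [179.7, 200.8], [82.3, 219.1], [197.5, 273.6], [81.9, 300.3]]
```

View pics/c5.png

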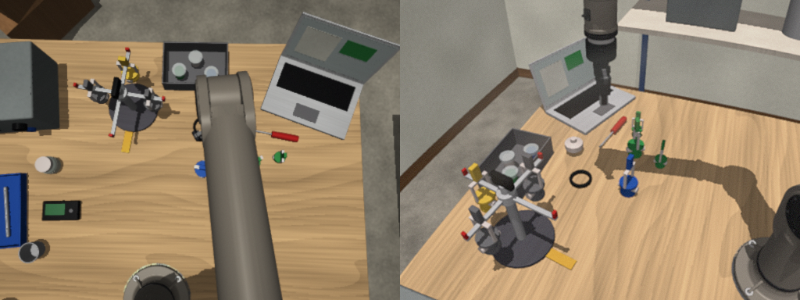

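The empty branch's red end is now at 172°, over the tongue at 173°, so the tree stands at about -0.01 rad and stays put. The picture shows the branch over the tongue, with the blue and green valves undisturbed.

Emit:
send_rows(deltas=[[0.6,0.2,-0.14,0,0,0,0],[0.6,0.42,-0.3,0,0,0,0],[0.6,0.63,-0.45,0,0,0,0],[0.6,0.84,-0.61,0.1,0,0,0],[0.6,0.84,-0.61,0.3,0,0,0],[0.6,0.84,-0.61,0.5,0,0,0],[0.6,0.84,-0.61,0.7,0,0,0],[0.6,0.84,-0.61,0.7,0,0,0],[0.6,0.84,-0.61,0.7,0,0,0]])

```text
clock: 8.95
tcp_pos: [0.4961, -0.3243, 0.2122]
orientation: [0.803, -3.037, -0.004]
contact_force: [1.0, 0.8, 0.9]
grip_width: 0.051
```

```bash
python3 -c "
from h import *
go([.492,-.333,.131],119.5)"
```

```text
t 8.95 p [ 0.4961 -0.3243  0.2122] jaw 119.6 tilt -1.0 q [ 1.17  0.54 -0.94  1.74  0.48  1.11  2.16] F [1.  0.8 0.9] w 0.051
shift [ 0.053 -0.038  0.541] turn [0.0008 0.0001 0.0007] jaw-> 119.5
```

Emit:
send_rows(deltas=[[0.6,0.053,-0.038,0,0,0,0],[0.6,0.053,-0.038,0.1,0,0,0],[0.6,0.053,-0.038,0.25,0,0,0],[0.6,0.053,-0.038,0.4,0,0,0],[0.6,0.053,-0.038,0.54,0,0,0],[0.6,0.053,-0.038,0.54,0,0,0],[0.6,0.053,-0.038,0.54,0,0,0]])

```text
clock: 9.53
tcp_pos: [0.4913, -0.3357, 0.1318]
orientation: [-0.799, 3.038, 0.0]
contact_force: [0.2, -0.1, -0.1]
grip_width: 0.051
```

```bash
python3 -c "
from h import *
go([.492,-.333,.131],119.5);b=grab('side')
cv2.imwrite('pics/c6.png',cv2.resize(b['pixels'][100:220,230:390,::-1],(640,480),interpolation=cv2.INTER_CUBIC))"
```

```text
t 9.53 p [ 0.4913 -0.3357  0.1318] jaw 119.5 tilt -1.0 q [ 1.13  0.63 -0.88  1.8   0.58  0.98  2.1 ] F [ 0.2 -0.1 -0.1] w 0.051
shift [-0.013  0.013  0.005] turn [ 0.0001  0.     -0.0002] jaw-> 119.5
```

View pics/c6.png

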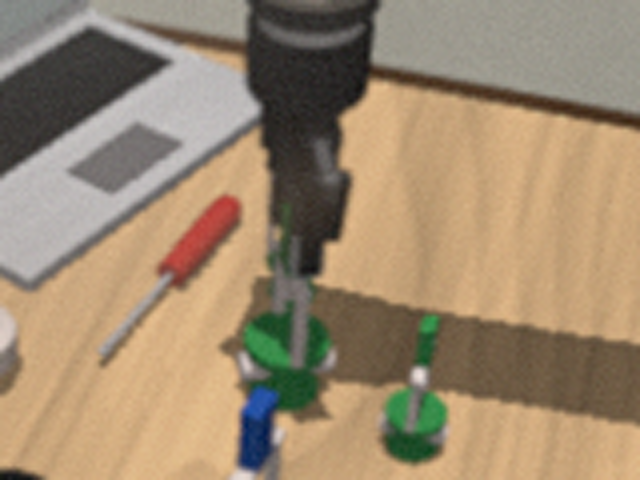

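The near finger is at crop (308,255), in line with the near bail end at (297,280) and above the crossbar. The tab is between the jaws, so I'll close and lift.

Emit:
send_rows(deltas=[[0.6,-0.01,0.01,0,0,0,0],[0,-0.01,0.01,0,0,0,0],[0,-0.01,0.01,0,0,0,0],[0,-0.01,0.01,0,0,0,0],[0,-0.01,0.01,0,0,0,0],[0,-0.01,0.01,0,0,0,0],[0,-0.01,0.01,0,0,0,0],[0,-0.01,0.01,-0.1,0,0,0],[0,-0.01,0.01,-0.25,0,0,0],[0,-0.01,0.01,-0.4,0,0,0],[0,-0.01,0.01,-0.6,0,0,0],[0,-0.01,0.01,-0.8,0,0,0],[0,-0.01,0.01,-0.97,0,0,0],[0,-0.01,0.01,-0.97,0,0,0],[0,-0.01,0.01,-0.97,0,0,0]], squeeze=60)

```text
clock: 10.83
tcp_pos: [0.4922, -0.3337, 0.2788]
orientation: [-0.799, 3.037, -0.004]
contact_force: [0.0, -0.4, -1.6]
grip_width: 0.0231
```

```bash
python3 -c "
from h import *
go([.492,-.333,.131],119.5);b=grab('side')
cv2.imwrite('pics/c7.png',cv2.resize(b['pixels'][60:220,230:390,::-1],(560,560),interpolation=cv2.INTER_CUBIC))"
```

```text
t 10.83 p [ 0.4922 -0.3337  0.2788] jaw 119.5 tilt -1.0 q [ 1.21  0.48 -0.98  1.67  0.42  1.22  2.22] F [ 0.  -0.4 -1.6] w 0.0231
shift [-0.     0.007  0.985] turn [-0.0009  0.0003 -0.0002] jaw-> 119.5
```

View pics/c7.png

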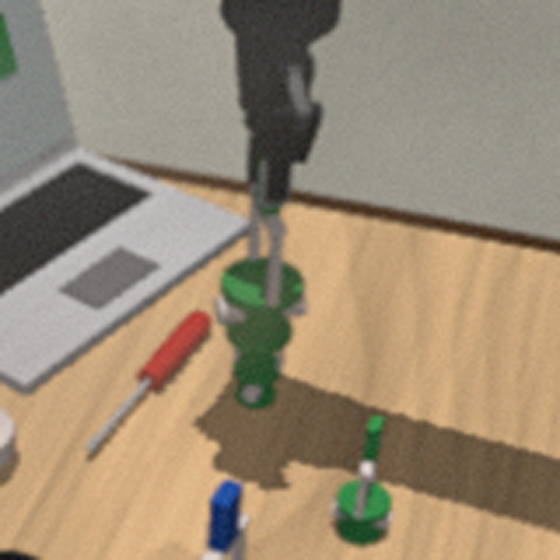

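The grip is 23 mm wide on the 24 mm tab, and the valve hangs upright in the jaws (disc at crop (262,285)). Next I carry it high over the blue valve to a point outside the branch end.

Emit:
send_rows(deltas=[[0,0,0,-0.15,0,0,0],[0,0,0,-0.35,0,0,0],[0,0,0,-0.37,0,0,0],[0,-0.05,0.1,-0.37,0,0,0],[0,-0.15,0.27,-0.37,0,0,0],[0,-0.27,0.47,-0.37,0,0,0],[0,-0.4,0.68,-0.37,0,0,0],[0,-0.52,0.9,-0.37,0,0,0]])

```text
clock: 11.55
tcp_pos: [0.4917, -0.1758, 0.3302]
orientation: [0.798, -3.036, -0.003]
contact_force: [1.2, 0.3, -1.5]
grip_width: 0.0233
```

Emit:
send_rows(deltas=[[0,-0.12,0.21,0,0,0,0.02],[0,-0.24,0.42,0,0,0,0.04],[0,-0.36,0.63,0,0,0,0.06],[0,-0.48,0.8,0,0,0,0.09],[0,-0.55,0.93,0,0,0,0.12],[0,-0.55,0.93,0,0,0,0.15],[0,-0.55,0.93,0,0,0,0.18],[0,-0.55,0.93,0,0,0,0.207],[0,-0.55,0.93,0,0,0,0.207],[0,-0.55,0.93,0,0,0,0.207]])

```text
clock: 12.38
tcp_pos: [0.4952, -0.0155, 0.3309]
orientation: [-0.208, -3.132, 0.0]
contact_force: [-0.9, 0.2, -1.6]
grip_width: 0.0233
```

```bash
python3 -c "
from h import *
go([.499,.143,.2585],82.3)"
```

```text
t 12.38 p [ 0.4952 -0.0155  0.3309] jaw 82.4 tilt -1.0 q [ 0.8   0.23 -1.03  1.81  0.21  1.22  1.15] F [-0.9  0.2 -1.6] w 0.0233
shift [0.114 1.051 0.483] turn [-0.0001 -0.0008  0.0005] jaw-> 82.3
```

Emit:
send_rows(deltas=[[0,0.05,0.2,0,0,0,0],[0,0.1,0.4,0,0,0,0],[0,0.11,0.6,0,0,0,0],[0,0.11,0.8,0,0,0,0],[0,0.11,1,0,0,0,0],[0,0.11,1,0.15,0,0,0],[0,0.11,1,0.3,0,0,0],[0,0.11,1,0.48,0,0,0],[0,0.11,1,0.48,0,0,0],[0,0.11,1,0.48,0,0,0],[0,0.11,1,0.48,0,0,0]])

```text
clock: 13.3
tcp_pos: [0.5006, 0.1355, 0.2613]
orientation: [0.212, 3.134, 0.001]
contact_force: [-0.6, 0.6, -2.0]
grip_width: 0.0231
```

```bash
python3 -c "
from h import *
go([.603,.129,.2585],82.3);b=grab('side');a=grab('top')
cv2.imwrite('pics/c8.png',cv2.resize(b['pixels'][150:350,50:290,::-1],(720,600),interpolation=cv2.INTER_CUBIC))
h=cv2.cvtColor(b['pixels'],cv2.COLOR_RGB2HSV);m=cv2.inRange(h,(0,150,80),(6,255,255))
n,l,s,c=cv2.connectedComponentsWithStats(m);print(c[1:][s[1:,4]>5].round(1).tolist(), proj(b,[[.697-.142*.991,.1165+.142*.134,.212]]))"
```

```text
t 13.3 p [0.5006 0.1355 0.2613] jaw 82.3 tilt -1.0 q [ 0.46  0.37 -1.03  1.85  0.35  1.12  0.73] F [-0.6  0.6 -2. ] w 0.0231
shift [-0.682  0.049  0.019] turn [ 0.0003  0.0002 -0.0002] jaw-> 82.3
[[280.1, 158.6], [178.9, 198.0], [82.2, 219.1], [197.4, 273.1], [81.9, 300.2]] [[197.71257296 274.12068962]]
```

View pics/c8.png

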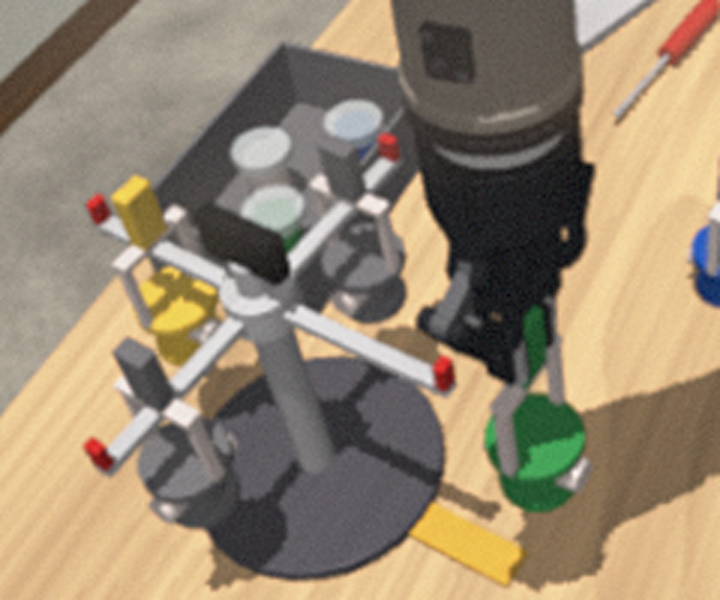

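The red end, at crop (445,372), lies radially inside the bail plane, and the disc is below branch level. I'll feed the bail over the branch.

Emit:
send_rows(deltas=[[0,0,0.05,0.01,0,0,0],[0,-0.05,0.05,0.01,0,0,0],[0,-0.15,0.05,0.01,0,0,0],[0,-0.25,0.05,0.01,0,0,0],[0,-0.35,0.05,0.01,0,0,0],[0,-0.45,0.05,0.01,0,0,0],[0,-0.55,0.05,0.01,0,0,0],[0,-0.63,0.05,0.01,0,0,0],[0,-0.68,0.05,0.01,0,0,0],[0,-0.68,0.05,0.01,0,0,0],[0,-0.68,0.05,0.01,0,0,0]])

```text
clock: 14.32
tcp_pos: [0.6023, 0.1292, 0.2588]
orientation: [-0.213, -3.134, -0.001]
contact_force: [0.7, -0.1, -0.8]
grip_width: 0.0233
```

```bash
python3 -c "
from h import *
go([.603,.129,.2275],82.3);b=grab('side')
cv2.imwrite('pics/c9.png',cv2.resize(b['pixels'][150:350,50:290,::-1],(720,600),interpolation=cv2.INTER_CUBIC))"
```

```text
t 14.32 p [0.6023 0.1292 0.2588] jaw 82.2 tilt -1.0 q [ 0.36  0.53 -0.95  1.64  0.45  1.21  0.75] F [ 0.7 -0.1 -0.8] w 0.0233
shift [-0.005 -0.001  0.208] turn [ 0.0001 -0.0001 -0.0004] jaw-> 82.3
```

View pics/c9.png

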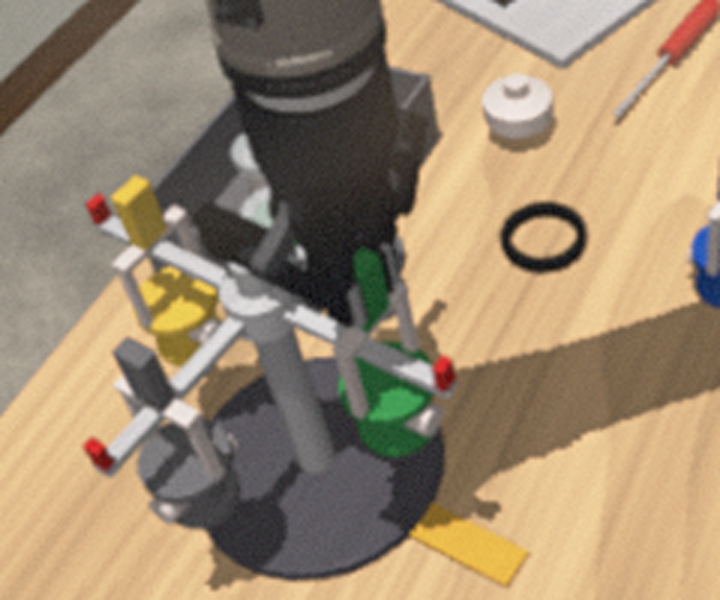

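The branch now passes through the loop: the near leg at crop (355,370) is in front of it, the far leg at (403,310) behind. No contact force. I'll lower, release and rise.

Emit:
send_rows(deltas=[[0,0,0,0.05,0,0,0],[0,0,0,0.1,0,0,0],[0,0,0,0.15,0,0,0],[0,0,0,0.18,0,0,0],[0,0,0,0.2,0,0,0],[0,0,0,0.21,0,0,0],[0,0,0,0.21,0,0,0],[0,0,0,0.21,0,0,0]])

```text
clock: 15.03
tcp_pos: [0.6021, 0.1294, 0.2276]
orientation: [-0.213, -3.134, -0.001]
contact_force: [-2.6, 0.5, 2.9]
grip_width: 0.0232
```

```bash
python3 -c "
from h import *
go([.603,.129,.2275],82.3)"
```

```text
t 15.03 p [0.6021 0.1294 0.2276] jaw 82.2 tilt -1.0 q [ 0.35  0.56 -0.93  1.67  0.48  1.16  0.73] F [-2.6  0.5  2.9] w 0.0232
shift [-0.007 -0.002  0.001] turn [ 0.0001 -0.0001 -0.0003] jaw-> 82.3
```

The force has turned upward (+2.9 N), so the bail rests on the branch. Releasing slowly.

Emit:
send_rows(deltas=[[0.3,0,0,0,0,0,0],[0.4,0,0,0,0,0,0],[0.5,0,0,0,0,0,0],[0.6,0,0,0,0,0,0],[0.6,0,0,0,0,0,0],[0.6,0,0,-0.05,0,0,0],[0.6,0,0,-0.15,0,0,0],[0.6,0,0,-0.3,0,0,0],[0.6,0,0,-0.5,0,0,0],[0.6,0,0,-0.7,0,0,0],[0.6,0,0,-0.7,0,0,0]])

```text
clock: 15.95
tcp_pos: [0.6046, 0.1311, 0.3404]
orientation: [0.212, 3.124, 0.006]
contact_force: [0.4, 1.8, 0.4]
grip_width: 0.0511
```

Emit:
send_rows(deltas=[[0.6,0.1,-0.2,0,0,0,0],[0.6,0.2,-0.4,0,0,0,0],[0.6,0.3,-0.6,0,0,0,0],[0.6,0.3,-0.8,0,0,0,0],[0.6,0.3,-1,0,0,0,0],[0.6,0.3,-1,0,0,0,0],[0.6,0.3,-1,0,0,0,0],[0.6,0.3,-1,0,0,0,0],[0.6,0.3,-1,0,0,0,0],[0.6,0.3,-1,0,0,0,0],[0.6,0.3,-1,0,0,0,0],[0.6,0.3,-1,0,0,0,0]])

```text
clock: 16.95
tcp_pos: [0.5375, -0.0127, 0.3324]
orientation: [0.211, 3.134, 0.0]
contact_force: [-0.1, 0.1, -0.5]
grip_width: 0.0516
```

```bash
python3 -c "
from h import *
go([.603,.129,.2275],82.3);b=grab('side');a=grab('top')
for nm,f in(('top',a),('side',b)):
  h=cv2.cvtColor(f['pixels'],cv2.COLOR_RGB2HSV)
  for col,lo,hi in(('red',(0,150,80),(6,255,255)),('green',(50,110,40),(85,255,255)),('blue',(105,150,60),(125,255,255))):
    n,l,s,c=cv2.connectedComponentsWithStats(cv2.inRange(h,lo,hi));print(nm,col,c[1:][s[1:,4]>9].round(1).tolist())
    if nm=='top' and col=='red':
      P=plane(f,c[1:][s[1:,4]>9],.211);d=P[:,:2]-[.697,.1165];print(np.degrees(np.arctan2(d[:,1],d[:,0])).round(1)%360)
S=np.array([.603,.129,.0]);print('expected disc/tab top',[proj(f,[S+[0,0,.145],S+[0,0,.25]]).round(1).tolist() for f in(a,b)])
cv2.imwrite('pics/c10.png',cv2.resize(b['pixels'][150:350,50:290,::-1],(720,600),interpolation=cv2.INTER_CUBIC))"
```

```text
t 16.95 p [ 0.5375 -0.0127  0.3324] jaw 82.3 tilt -1.0 q [ 0.74  0.32 -1.02  1.72  0.29  1.26  1.09] F [-0.1  0.1 -0.5] w 0.0516
shift [-0.306  0.994  0.699] turn [0.0001 0.     0.    ] jaw-> 82.3
top red [[162.9, 62.2], [95.4, 107.4], [208.8, 126.0], [364.4, 174.4]]
[352.1  82.  261.6 255.6]
top green [[457.3, 65.0], [230.7, 99.3], [357.3, 200.3], [313.1, 241.7], [68.6, 267.7]]
top blue [[38.6, 164.5], [259.1, 216.1], [13.9, 268.7]]
side red [[280.1, 158.6], [179.4, 198.0], [82.6, 218.6], [197.1, 273.8], [81.7, 300.3]]
side green [[303.6, 166.9], [336.4, 184.5], [333.0, 206.2], [173.8, 257.2], [183.0, 292.1], [166.8, 291.4]]
side blue [[293.7, 207.1], [292.6, 238.5]]
expected disc/tab top [[[152.6, 158.7], [140.6, 150.2]], [[181.4, 285.7], [172.4, 250.3]]]
```

View pics/c10.png

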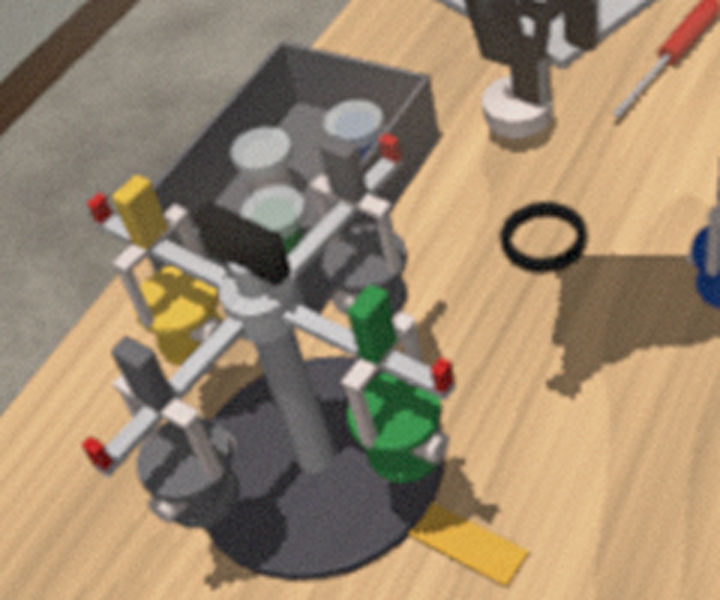

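The valve hangs from the branch: tab at crop (372,322), disc at (395,415), close to where it should be. One more wait to check that it is still, then hand in.

Emit:
send_rows(deltas=[[0.6,0,0,0,0,0,0],[0.6,0,0,0,0,0,0],[0.6,0,0,0,0,0,0],[0.6,0,0,0,0,0,0],[0.6,0,0,0,0,0,0],[0.6,0,0,0,0,0,0],[0.6,0,0,0,0,0,0],[0.6,0,0,0,0,0,0],[0.6,0,0,0,0,0,0],[0.6,0,0,0,0,0,0]])

```text
clock: 17.88
tcp_pos: [0.5374, -0.0136, 0.3323]
orientation: [0.213, 3.134, -0.0]
contact_force: [0.1, 0.4, 0.7]
grip_width: 0.0513
```

```bash
python3 -c "
from h import *
for i in range(3):
  f=grab('side');h=cv2.cvtColor(f['pixels'],cv2.COLOR_RGB2HSV)
  n,l,s,c=cv2.connectedComponentsWithStats(cv2.inRange(h,(50,110,40),(85,255,255)));print(c[1:][s[1:,4]>9].round(1).tolist())
print(r.hand_in())"
```

```text
[[303.6, 166.8], [336.4, 184.4], [333.0, 206.2], [173.7, 257.2], [183.0, 292.1], [166.7, 290.9]]
[[303.5, 166.8], [336.4, 184.3], [333.0, 206.1], [173.7, 257.2], [182.9, 292.2], [166.9, 291.5]]
[[303.5, 166.8], [336.4, 184.1], [333.1, 206.2], [173.8, 257.3], [182.9, 291.9], [166.9, 291.5]]
the job is handed in; nothing more can be done
None
```

The job is done and handed in at about 18 s of the 59 s. I turned the tree by its bar grip until the empty branch faced the tongue, then hung the largest green valve on that branch by its bail and let go.

- **Tree:** the last top picture puts the empty branch at about 172°, against about 173° for the tongue, so the joint is roughly -0.02 rad. After the release the arm hid the empty branch's own red end from the top camera. This angle comes from the other three ends, and the side view agrees.
- **Green valve:** it hangs with the bail over the branch, close to where the hanging place should appear in the side view. Its pixels moved no more than about 0.6 px over about 1 s, and the larger patches under 0.3 px. I did not measure its final height directly. It was lowered until the wrist force turned upward, with its underside about 104 mm below the branch top.
- **Blue valve:** its position in the picture changed by less than half a pixel from the start.
- **Robot:** the gripper was clear of everything when I handed in, with wrist force under 1 N.

The first grip on the bar was about 10 mm off the axis, so I released, centred and gripped again before turning. On that second grip the jaws read 19 mm on the 16 mm bar, a mismatch I did not explain; the tree still turned as commanded. `hand_in()` gave no verdict, so I can't confirm the judged result.

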